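Pack a row of pens into the presentation case, reversed for the customer

ROBOT

A 7-joint arm with a two-finger parallel gripper is mounted at the origin on the work surface. World frame = base frame: x ahead of the robot, y to its left, z up, the work surface at z = 0. Lengths are in m, angles in degrees, forces in N, time in s.
With the tool pointing down it reaches from about 0.425 to 0.875 m from the base axis. Payload 4.7 kg.
Tool frame: the origin (TCP) lies at the very end of the fingers, on their centre line; the grasp point (between the pads) lies 19 mm behind it; y points along the fingers, z is the direction in which the jaws open and shut, and the axes are right-handed (so a half turn about y gives the same grasp; the last joint's range is limited). The gripper opens to 87 mm and grips with 3 to 60 N. Pads are 19 mm wide; open, the fingers measure 117 mm over their backs; the gripper's body (75 mm by 190 mm) begins 51 mm behind the grasp point.
Start: joints at [-69.322, 18.392, -4.016, 83.108, 1.295, 78.541, -3.26], TCP at [0.221, 0.611, 0.223] pointing down, gripper open.
Joint ranges: [-163.93, 163.93], [-17.29, 119.83], [-79.2, 71.16], [3.27, 140.29], [-89.18, 269.18], [5.43, 117.66], [-154.24, 154.24]. Speed limits (degrees/s): [147.25, 147.25, 180, 180, 180, 180, 180].

INTERFACE

Orientations are given as [roll, pitch, yaw] about the fixed x, y, z axes, in that order (R = Rz(yaw) Ry(pitch) Rx(roll)).
In Python, from cell import env gives the robot as it stands.
- The arm moves only by the shell command python3 -m pendant 'ROWS' [FORCE]. ROWS is JSON, one flat list of numbers, 7 for each row, row after row: the shift along the world's x, y, z in units of 40 mm (1.0 is 40 mm), then the turn, a rotation vector about the world's x, y, z in units of 10 degrees (1.0 is 10 degrees), then the finger opening in mm, from 0 to 87. In form: [x, y, z, wx, wy, wz, jaw, x, y, z, wx, wy, wz, jaw, ...]. A call has 1 to 10 rows; each row shifts and turns the commanded pose from where the row before left it; what a row does not reach is not made up. A row lasts 1/8 s, in which the tool goes at most 62.5 mm and 10.7 degrees, less where a joint would pass 70% of its speed; a pose out of reach is approached as far as the arm can. A call is refused whole if a number of a shift passes 1 or a number of a turn 1, either way. A call with a gripper value outside its range is refused whole. The fingers move at their own pace and stop on an object; FORCE is the grip in N (left out, the last holds). Time passes only in rows, so rows that do not move let the fingers close. It gives the time, the measured TCP pose, the force and the opening at its end, in the units of the state.
- env.get_obs(): the state, without advancing time (a new reading comes with each control period).
- env.read_camera(name): name is "scene" or "top" or "wrist"; returns a dict with "image" (400x640x3 uint8, red, green, blue), "fx", "fy", "cx", "cy" (pixels), "cam_to_world" (4x4, takes a point from camera to world coordinates). Camera axes: x right, y up, looking along -z (the intrinsics and any distortion apply to the point x, -y, -z); pixel columns grow to the right and rows downward; lengths in m; the calibration is good to about 2 mm. The wrist camera is an equidistant fisheye: a pixel r from the principal point sees the ray r / f radians off the axis. A picture is of the moment at which its call begins. There is no depth.
- env.sign_off(): hands the job in, once; it reports no verdict.
The state is a dict: "time_s": time; "qpos": joint angles; "joint_velocities": joint speeds; "effort": joint torques, N m; "tool_pos": TCP position; "tool_rot": TCP orientation; "force": force on the tool from outside, world axes, zero at the start; "wrist_torque": the same for the moment, N m; "grip_width": finger opening in m.
Only numpy, scipy, OpenCV 4.12 (cv2) and the standard library are available. Lean on these libraries where they do the work, as an engineer would, in place of code of your own. Each camera call takes 0.05 s, during which the arm holds its last target.

TASK

Move the four pens from their wooden stands on the beige pad into the four notched places of the open presentation case, in reverse order: the pen now at the left end of the row goes to the right end of the case and so on, so that the customer across the counter sees them from left to right in the order in which you see them now. Lay each pen gently (no dropping) so that it lies level in both notches of its place, about centred lengthwise, and let go of it.

Things in the scene. Friction and masses are not known exactly. Their poses are not given: they have to be found in the camera images.
- pen_red_c (a point): deep red capped pen, gold rings and clip: straight, round, 136 mm long, 14 mm thick, about 36 g, lying level. Point: on its axis, half-way along; its x axis runs along the pen to the cap end, at the start away from the robot. Loose; 70 mm of its middle is free between two supports, to be gripped across from above.
- pen_blue_c (a point): dark blue capped pen, gold rings and clip: straight, round, 136 mm long, 14 mm thick, about 36 g, lying level. Point: on its axis, half-way along; its x axis runs along the pen to the cap end, at the start away from the robot. Loose; 70 mm of its middle is free between two supports, to be gripped across from above.
- pen_green_c (a point): green capped pen, gold rings and clip: straight, round, 136 mm long, 14 mm thick, about 36 g, lying level. Point: on its axis, half-way along; its x axis runs along the pen to the cap end, at the start away from the robot. Loose; 70 mm of its middle is free between two supports, to be gripped across from above.
- pen_black_c (a point): black capped pen, gold rings and clip: straight, round, 136 mm long, 14 mm thick, about 36 g, lying level. Point: on its axis, half-way along; its x axis runs along the pen to the cap end, at the start away from the robot. Loose; 70 mm of its middle is free between two supports, to be gripped across from above.
- stand_red: dark wooden single stand under the red pen at the start (all four alike, fixed to the pad): base strip 96 x 36 x 5 mm, at each end a cheek 10 mm thick, 40 wide, 30 high, 35 to 45 mm from the middle, with a V notch 10 mm deep, 20 wide. Origin: centre of its underside; x along the pen, z up; pen axis 29.9 mm above it.
- stand_blue: dark wooden single stand under the blue pen at the start (all four alike, fixed to the pad): base strip 96 x 36 x 5 mm, at each end a cheek 10 mm thick, 40 wide, 30 high, 35 to 45 mm from the middle, with a V notch 10 mm deep, 20 wide. Origin: centre of its underside; x along the pen, z up; pen axis 29.9 mm above it.
- stand_green: dark wooden single stand under the green pen at the start (all four alike, fixed to the pad): base strip 96 x 36 x 5 mm, at each end a cheek 10 mm thick, 40 wide, 30 high, 35 to 45 mm from the middle, with a V notch 10 mm deep, 20 wide. Origin: centre of its underside; x along the pen, z up; pen axis 29.9 mm above it.
- stand_black: dark wooden single stand under the black pen at the start (all four alike, fixed to the pad): base strip 96 x 36 x 5 mm, at each end a cheek 10 mm thick, 40 wide, 30 high, 35 to 45 mm from the middle, with a V notch 10 mm deep, 20 wide. Origin: centre of its underside; x along the pen, z up; pen axis 29.9 mm above it.
- pad: fixed beige pad 230 (x) x 280 (y) x 10 mm with the four stands in a row along its y axis, about 60 mm apart (y about +90, +30, -30, -90 mm). Origin: centre of its underside, on the counter. x leads away from the robot (turned up to 17 degrees); +y is left seen from the robot. A magnifier lies on its near edge.
- case: fixed open case, black, cream inside: tray 220 (x) x 254 (y), walls 18 high, lid flat beyond. Origin: centre of underside, on the counter; x away from robot (within 17 deg), +y left. Two rails, x = -18 and +62, 10 thick, 36 high, have V notches (10 deep, 20 wide) at y = +78, +26, -26, -78: four empty places. Pen seated: along x, middle at x = +22, axis 35.9 up. Between the rails: bare floor 6 up. All mm.
Mind the look-alikes: they are no part of the job. There is more than one size of the part that bears pen_blue_c; the job needs the larger.

How it is judged:
By the outcome, as a careful person would: the job done as asked, in the order asked, and still so for the second after the job is handed in, with the robot touching nothing.
It also fails if it takes over 106 s, if anything falls off the work surface, if the arm or the gripper's body presses on something with over 40 N, if the wrist force passes 120 N, or if a joint passes its speed limit or range.

## Working session

There is one attempt and no reset: what is moved stays moved. The work goes in short steps, Python scripts to look and compute and a shell command to move; the robot and the scene stay as the last step left them, time stands still between calls to the robot, and variables do not carry over. Pictures are saved under pics/ and viewed, and the job is handed in when it is done.

```bash
ls; mkdir -p pics; python3 - <<'E'
from cell import env
import cv2
o=env.get_obs();print({k:o[k] for k in('time_s','tool_pos','tool_rot','grip_width','force')})
for n in('scene','top','wrist'):
    c=env.read_camera(n);cv2.imwrite(f'pics/{n}0.png',c['image'][:,:,::-1]);print(n,c['fx'],c['fy'],c['cx'],c['cy'],c['cam_to_world'],[k for k in c])
E
```

```text
pics
{'time_s': 0.0, 'tool_pos': array([0.22079747, 0.6107655 , 0.22148433]), 'tool_rot': array([-9.01080106e+01, -6.48486062e-03, -1.98704308e+01]), 'grip_width': 0.08690777432254154, 'force': array([-1.09480366,  0.64454038,  0.01002643])}
scene 450.34705728053086 450.34705728053086 318.04845324601575 194.9188062295185 [[-0.54189897 -0.57699631  0.61108163  1.17198781]
 [ 0.84021307 -0.35490195  0.40998366  0.35114378]
 [-0.019685    0.7356085   0.67712085  0.72853175]
 [ 0.          0.          0.          1.        ]] ['image', 'fx', 'fy', 'cx', 'cy', 'cam_to_world']
top 367.0120416733089 367.0120416733089 324.2385822561469 195.20267609969827 [[-0.02716828  0.98566406 -0.16651802  0.40274884]
 [-0.99929402 -0.03110383 -0.02107173 -0.06287762]
 [-0.025949    0.16582797  0.98581323  0.88072898]
 [ 0.          0.          0.          1.        ]] ['image', 'fx', 'fy', 'cx', 'cy', 'cam_to_world']
wrist 309.70691628693146 309.70691628693146 317.21555663389364 199.28018643475582 [[ 3.39280418e-01 -9.09888112e-01 -2.38730856e-01  1.56444549e-01]
 [ 9.40685265e-01  3.28125538e-01  8.62836239e-02  6.34653268e-01]
 [-1.74752985e-04 -2.53844943e-01  9.67244909e-01  3.82371024e-01]
 [ 0.00000000e+00  0.00000000e+00  0.00000000e+00  1.00000000e+00]] ['image', 'fx', 'fy', 'cx', 'cy', 'cam_to_world']
```

View pics/scene0.png

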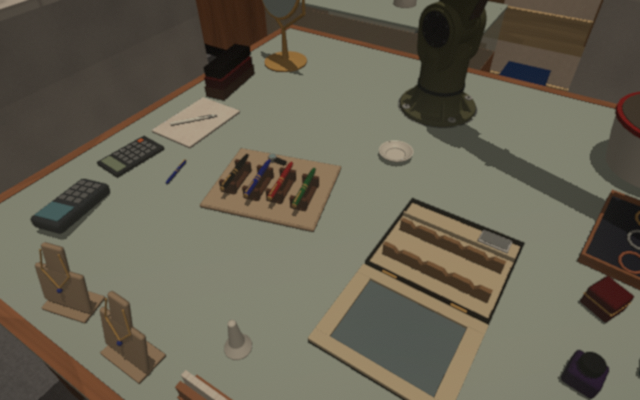

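View pics/top0.png

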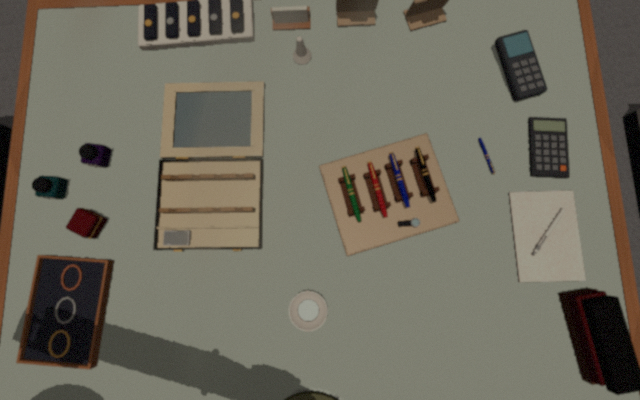

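View pics/wrist0.png

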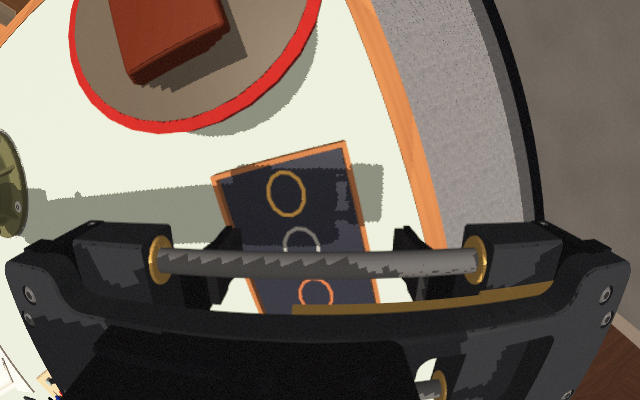

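Scene view: the pens lie on the beige pad (~x 205-340, y 150-225) and the case is at right. Top view: pens left to right are green (351,193), red (377,189), blue (399,179) and black (426,174). Rails are at rows ~177 and ~210, columns 160-255. Now enlarging the top view to measure.

```bash
python3 - <<'E'
from cell import env
import cv2,numpy as np
im=cv2.imread('pics/top0.png')
a=cv2.convertScaleAbs(im[125:260,310:465],alpha=1.5);cv2.imwrite('pics/padz.png',cv2.resize(a,None,fx=4,fy=4,interpolation=cv2.INTER_CUBIC))
a=cv2.convertScaleAbs(im[150:255,145:275],alpha=1.5);cv2.imwrite('pics/casez.png',cv2.resize(a,None,fx=5,fy=5,interpolation=cv2.INTER_CUBIC))
E
```

```text
(no output)
```

View pics/padz.png

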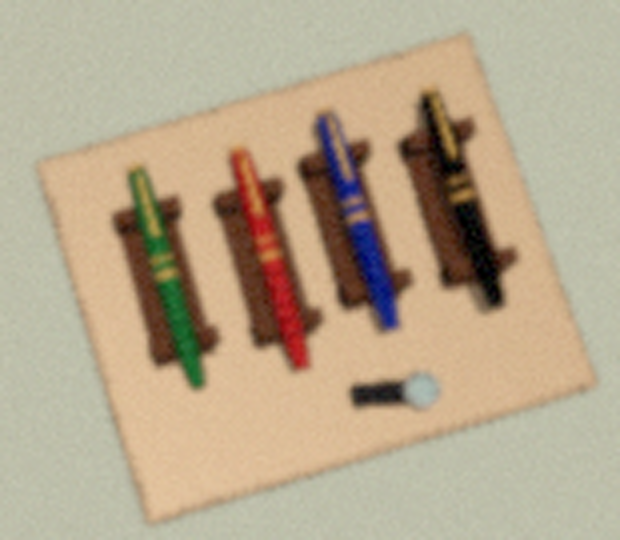

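View pics/casez.png

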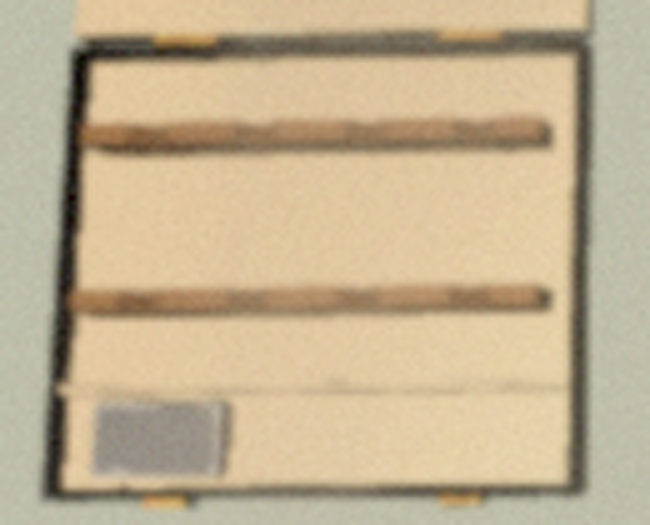

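The pad zoom shows pad corners (38,160), (468,33), (597,383), (150,522). Pen ends: green (138,170)-(198,386), red (239,152)-(301,367), blue (325,113)-(389,327), black (430,92)-(492,305). In the case zoom, outer corners are (75,48), (588,45), (581,490), (47,494). The rail tops show faint darker notches.

```bash
cat > h.py <<'E'
import numpy as np,cv2
from cell import env
def ray(c,u,v,fish=False):
    x=(u-c['cx'])/c['fx'];y=(v-c['cy'])/c['fy']
    if fish:
        r=np.hypot(x,y);s=np.sin(r)/max(r,1e-9);d=np.array([x*s,-y*s,-np.cos(r)])
    else: d=np.array([x,-y,-1.])
    T=np.array(c['cam_to_world']);return T[:3,3],T[:3,:3]@d
def onz(c,u,v,z,fish=False):
    o,d=ray(c,u,v,fish);return o+d*(z-o[2])/d[2]
def proj(c,p,fish=False):
    T=np.array(c['cam_to_world']);q=T[:3,:3].T@(np.asarray(p)-T[:3,3]);x,y,z=q[0],-q[1],-q[2]
    if fish:
        r=np.hypot(x,y);t=np.arctan2(r,z)/max(r,1e-9);return c['cx']+c['fx']*x*t,c['cy']+c['fy']*y*t
    return c['cx']+c['fx']*x/z,c['cy']+c['fy']*y/z
E
python3 - <<'E'
from h import *
c=env.read_camera('top')
np.set_printoptions(precision=4,suppress=True)
def z(p,s,ox,oy):return (p[0]+.5)/s-.5+ox,(p[1]+.5)/s-.5+oy
def rep(P,n):
    P=np.array(P)
    ex=P[0]-P[3];ex2=P[1]-P[2];ey=P[0]-P[1];ey2=P[3]-P[2]
    print(n,'c',P.mean(0),'sizes x',np.linalg.norm(ex),np.linalg.norm(ex2),'y',np.linalg.norm(ey),np.linalg.norm(ey2),'yaw',[np.degrees(np.arctan2(e[1],e[0])) for e in(ex,ex2)],[np.degrees(np.arctan2(-e[0],e[1])) for e in(ey,ey2)])
rep([onz(c,*z(p,4,310,125),.010) for p in[(38,160),(468,33),(597,383),(150,522)]],'pad')
rep([onz(c,*z(p,5,145,150),.018) for p in[(75,48),(588,45),(581,490),(47,494)]],'case')
for n,a,b in[('green',(138,170),(198,386)),('red',(239,152),(301,367)),('blue',(325,113),(389,327)),('black',(430,92),(492,305))]:
    A=onz(c,*z(a,4,310,125),.0399);B=onz(c,*z(b,4,310,125),.0399);d=A-B
    print(n,(A+B)/2,'len',np.linalg.norm(d),'yaw',np.degrees(np.arctan2(d[1],d[0])))
for n,a,b in[('far',(82,135),(549,128)),('near',(70,300),(550,293))]:
    A=onz(c,*z(a,5,145,150),.036);B=onz(c,*z(b,5,145,150),.036);d=A-B
    print(n,(A+B)/2,A,B,'len',np.linalg.norm(d),'yaw',np.degrees(np.arctan2(-d[0],d[1])))
E
```

```text
pad c [ 0.5522 -0.197   0.01  ] sizes x 0.22787645736518827 0.2255866309222324 y 0.2757451575683436 0.27595401792015056 yaw [np.float64(15.286238347169286), np.float64(15.339866976388363)] [np.float64(14.991113664560316), np.float64(15.466791228323732)]
case c [0.5394 0.2322 0.018 ] sizes x 0.2167092888088225 0.21473305281543806 y 0.2529656845058196 0.2527631888112172 yaw [np.float64(-0.7728469482247536), np.float64(-0.8211549529942396)] [np.float64(-1.6185682472954042), np.float64(-1.17123231357727)]
green [ 0.5461 -0.1083  0.0399] len 0.13155726513843213 yaw 13.053819592493209
red [ 0.5551 -0.1678  0.0399] len 0.1312052709352555 yaw 12.937034574958055
blue [ 0.5769 -0.2195  0.0399] len 0.13156908502681236 yaw 12.877993674735825
black [ 0.5877 -0.2805  0.0399] len 0.130727753804057 yaw 11.766249737088495
far [0.6007 0.2311 0.036 ] [0.6026 0.3429 0.036 ] [0.5987 0.1192 0.036 ] len 0.22367793633030603 yaw -1.0169174253022852
near [0.5216 0.2316 0.036 ] [0.5234 0.3448 0.036 ] [0.5198 0.1184 0.036 ] len 0.2264369946541842 yaw -0.9154363509659411
```

```bash
python3 -m pendant '[0.7,-0.95,0,0,0,0.19,34, 0.7,-0.95,0,0,0,0.19,34, 0.7,-0.95,0,0,0,0.19,34, 0.7,-0.95,0,0,0,0.19,34, 0.7,-0.95,0,0,0,0.19,34, 0.7,-0.95,0,0,0,0.19,34, 0.7,-0.95,0,0,0,0.19,34, 0.7,-0.95,0,0,0,0.19,34, 0.7,-0.95,0,0,0,0.19,34, 0.7,-0.95,0,0,0,0.19,34]' 20
python3 -m pendant '[0,0,0,0,0,0,34,0,0,0,0,0,0,34,0,0,0,0,0,0,34]'
python3 - <<'E'
from h import *
c=env.read_camera('wrist');cv2.imwrite('pics/w_case.png',c['image'][:,:,::-1]);np.save('w_case.npy',c,allow_pickle=True)
print(c['cam_to_world'])
E
```

```text
time_s: 1.45
tool_pos: [0.5016, 0.23, 0.2226]
tool_rot: [-90.0, -0.0, -0.8]
force: [0.7, 0.2, 0.6]
grip_width: 0.0339
time_s: 1.82
tool_pos: [0.5, 0.2329, 0.2224]
tool_rot: [-90.0, 0.0, -0.7]
force: [0.7, -0.1, 0.1]
grip_width: 0.0338
[[ 0.01191961 -0.96722062 -0.25365762  0.43156505]
 [ 0.99992804  0.01187345  0.00171298  0.2339361 ]
 [ 0.00135496 -0.25365979  0.96729255  0.38329305]
 [ 0.          0.          0.          1.        ]]
```

View pics/w_case.png

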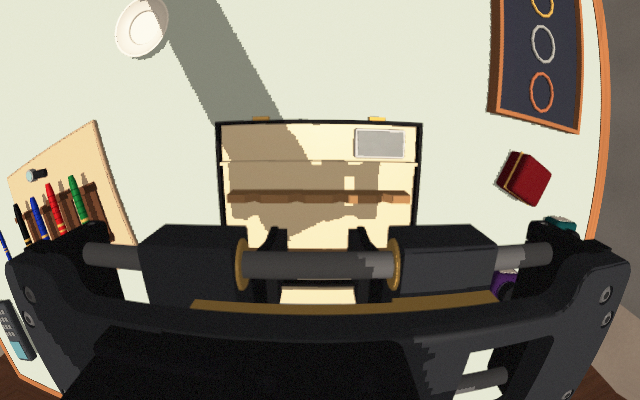

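The case is visible with its near rail at row ~197, columns 230-411, and the pens are at far left. The gripper hides the far rail. Zooming on the rail.

```bash
python3 - <<'E'
from h import *
im=cv2.imread('pics/w_case.png')
cv2.imwrite('pics/w_casez.png',cv2.resize(im[115:265,210:430],None,fx=3.6,fy=3.6,interpolation=cv2.INTER_CUBIC))
E
```

```text
(no output)
```

View pics/w_casez.png

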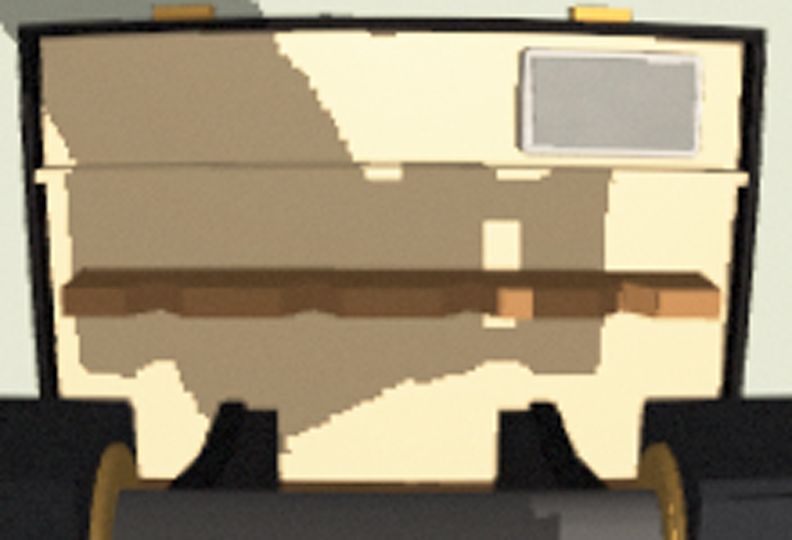

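```bash
python3 - <<'E'
from h import *
np.set_printoptions(precision=4,suppress=True)
c=np.load('w_case.npy',allow_pickle=True).item()
f=lambda u,v:((u+.5)/3.6-.5+210,(v+.5)/3.6-.5+115)
for p in[(63,302),(152,303),(310,302),(468,302),(628,301),(720,302)]: print(p,onz(c,*f(*p),.036,True))
P=[onz(c,*f(*p),.018,True) for p in[(22,30),(765,32)]];print(P,P[0]-P[1])
C=np.array([.5394,.2322])
for t,pts in(('top',[(-.018,78e-3),(-.018,-78e-3)]),):
  a=np.radians(-1.1);R=np.array([[np.cos(a),-np.sin(a)],[np.sin(a),np.cos(a)]])
  for p in pts: print(C+R@p)
E
```

```text
(63, 302) [0.5204 0.126  0.036 ]
(152, 303) [0.5211 0.1565 0.036 ]
(310, 302) [0.5214 0.2084 0.036 ]
(468, 302) [0.5221 0.2594 0.036 ]
(628, 301) [0.5223 0.312  0.036 ]
(720, 302) [0.5231 0.3437 0.036 ]
[array([0.4305, 0.1117, 0.018 ]), array([0.4339, 0.3617, 0.018 ])] [-0.0034 -0.25    0.    ]
[0.5229 0.3105]
[0.5199 0.1546]
```

```bash
python3 -m pendant '[0.3,-1,0,0,0,0.14,34, 0.3,-1,0,0,0,0.14,34, 0.3,-1,0,0,0,0.14,34, 0.3,-1,0,0,0,0.14,34, 0.3,-1,0,0,0,0.14,34, 0.3,-1,0,0,0,0.14,34, 0.3,-1,0,0,0,0.14,34, 0.3,-1,0,0,0,0.14,34, 0.3,-1,0,0,0,0.14,34, 0.3,-1,0,0,0,0.14,34]'
python3 -m pendant '[0.3,-0.6,0,0,0,0,34,0,0,0,0,0,0,34,0,0,0,0,0,0,34,0,0,0,0,0,0,34]'
python3 - <<'E'
from h import *
c=env.read_camera('wrist');im=c['image'][:,:,::-1];cv2.imwrite('pics/w_pad.png',im);np.save('w_pad.npy',c,allow_pickle=True)
E
```

```text
time_s: 3.12
tool_pos: [0.6217, -0.1683, 0.2225]
tool_rot: [-90.0, -0.0, 13.3]
force: [-0.8, -0.4, 0.5]
grip_width: 0.034
time_s: 3.62
tool_pos: [0.6331, -0.1905, 0.2226]
tool_rot: [-89.9, -0.0, 13.3]
force: [-1.0, -0.8, 0.9]
grip_width: 0.0337
```

View pics/w_pad.png

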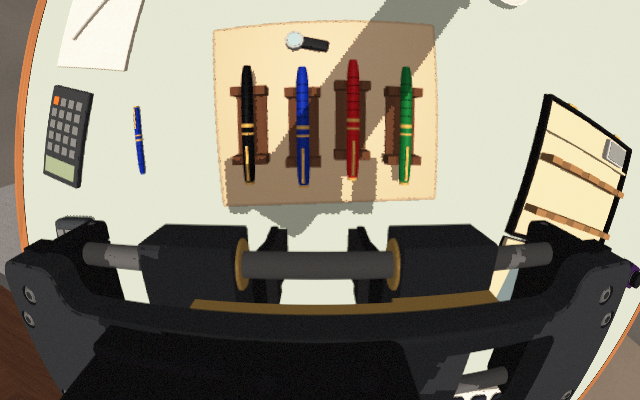

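All four pens are visible: black (249,125), blue (303,127), red (352,120), green (405,125), with caps (clips) at the bottom, i.e. away from the robot.

```bash
python3 - <<'E'
from h import *
im=cv2.imread('pics/w_pad.png')
cv2.imwrite('pics/w_padz.png',cv2.resize(im[50:200,220:420],None,fx=4,fy=4,interpolation=cv2.INTER_CUBIC))
E
```

```text
(no output)
```

View pics/w_padz.png

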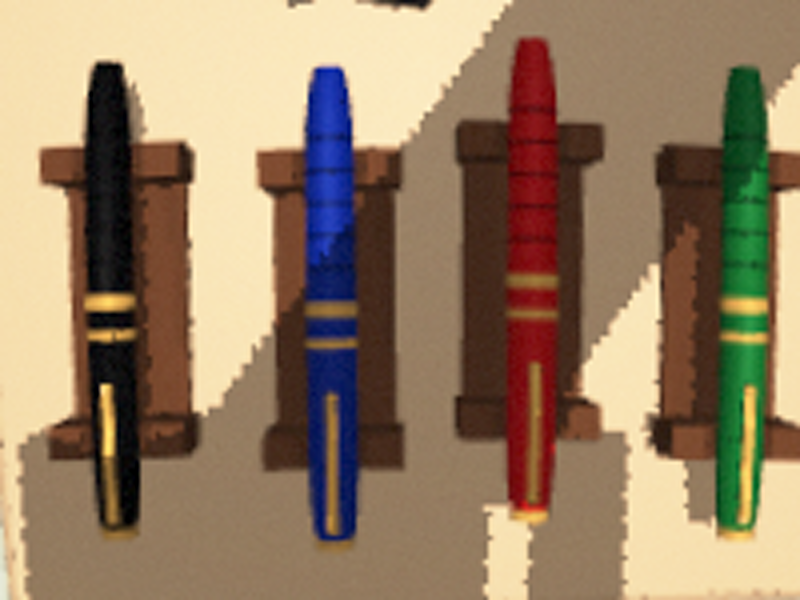

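```bash
python3 - <<'E'
from h import *
np.set_printoptions(precision=4,suppress=True)
c=np.load('w_pad.npy',allow_pickle=True).item()
f=lambda u,v:((u+.5)/4-.5+220,(v+.5)/4-.5+50)
for n,a,b in[('green',(744,66),(736,538)),('red',(532,38),(529,520)),('blue',(329,67),(334,548)),('black',(107,63),(119,536))]:
    A=onz(c,*f(*b),.0399,True);B=onz(c,*f(*a),.0399,True);d=A-B
    print(n,(A+B)/2,'len',np.linalg.norm(d),'yaw',np.degrees(np.arctan2(d[1],d[0])))
C=np.array([.5396,.2328]);a=np.radians(-.8);R=np.array([[np.cos(a),-np.sin(a)],[np.sin(a),np.cos(a)]])
for y in(-78,-26,26,78):print(y,C+R@np.array([.022,y/1e3]))
print(env.get_obs()['tool_pos'],env.get_obs()['tool_rot'])
E
```

```text
green [ 0.5473 -0.1076  0.0399] len 0.13624491356678672 yaw 13.8977836689031
red [ 0.5567 -0.1679  0.0399] len 0.13597474132867862 yaw 13.515264645668434
blue [ 0.5778 -0.2199  0.0399] len 0.1352513544066862 yaw 13.635692098624293
black [ 0.5885 -0.281   0.0399] len 0.13509771499633064 yaw 13.564868684907736
-78 [0.5605 0.1545]
-26 [0.5612 0.2065]
26 [0.562  0.2585]
78 [0.5627 0.3105]
[ 0.6331 -0.1909  0.2227] [-89.9481  -0.027   13.2651]
```

```bash
python3 -m pendant '[-0.54,0.52,-0.6,0,0,0.03,34, -0.54,0.52,-0.6,0,0,0,34, -0.54,0.52,-0.6,0,0,0,34, -0.53,0.51,-0.6,0,0,0,34, 0,0,-0.6,0,0,0,34, 0,0,-0.3,0,0,0,34, 0,0,0,0,0,0,34, 0,0,0,0,0,0,34]' 20
```

```text
time_s: 4.68
tool_pos: [0.5478, -0.1103, 0.0915]
tool_rot: [-90.0, -0.1, 13.4]
force: [-0.3, -0.6, -0.4]
grip_width: 0.0338
```

```bash
python3 -m pendant '[-0.01,0.05,-0.6,0,0,0.02,34, 0,0,-0.6,0,0,0,34, 0,0,-0.4,0,0,0,34, 0,0,-0.15,0,0,0,34, 0,0,0,0,0,0,34, 0,0,0,0,0,0,34]'
python3 - <<'E'
from h import *
c=env.read_camera('scene');im=c['image'][:,:,::-1];cv2.imwrite('pics/s1.png',cv2.resize(im[120:250,170:370],None,fx=4,fy=4))
print(env.get_obs()['tool_pos'])
E
```

```text
time_s: 5.42
tool_pos: [0.5473, -0.1081, 0.0215]
tool_rot: [-90.0, -0.1, 13.6]
force: [-0.3, 0.8, -0.4]
grip_width: 0.0342
[ 0.54729079 -0.10802589  0.02144606]
```

View pics/s1.png

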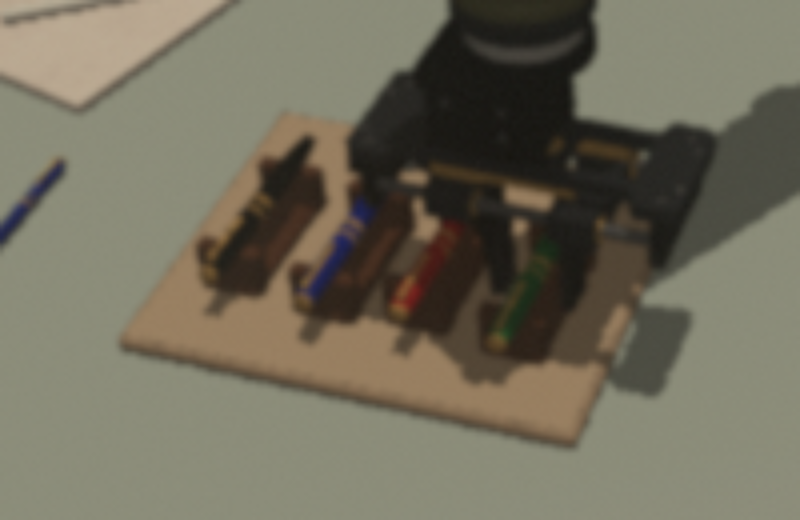

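The fingers straddle the green pen, around (530,250) in the zoom. Closing on it.

```bash
python3 -m pendant '[0,0,0,0,0,0,20, 0,0,0,0,0,0,10, 0,0,0,0,0,0,10, 0,0,0,0,0,0,10, 0,0,0,0,0,0,10, 0,0,0,0,0,0,10]' 20
```

```text
time_s: 6.22
tool_pos: [0.5467, -0.1079, 0.0207]
tool_rot: [-90.0, -0.0, 13.6]
force: [0.6, -0.8, 1.1]
grip_width: 0.0134
```

```bash
python3 -m pendant '[0,0,0.3,0,0,0,10, 0,0,0.6,0,0,0,10, 0,0,0.7,0,0,0,10, 0,0,0.7,0,0,0,10, 0,0.4,0.2,0,0,0,10, 0.04,0.8,0,0,0,-0.24,10, 0.06,0.8,0,0,0,-0.24,10, 0.06,0.8,0,0,0,-0.24,10, 0.06,0.8,0,0,0,-0.24,10, 0.06,0.8,0,0,0,-0.24,10]'
python3 -m pendant '[0.06,0.8,0,0,0,-0.24,10, 0,0.8,0,0,0,0,10, 0,0.4,0,0,0,0,10, 0,0.2,0,0,0,0,10, 0,0.1,0,0,0,0,10, 0,0,0,0,0,0,10, 0,0,0,0,0,0,10]'
python3 - <<'E'
from h import *
c=env.read_camera('wrist');im=c['image'][:,:,::-1];cv2.imwrite('pics/w2.png',im)
c=env.read_camera('scene');im=c['image'][:,:,::-1];cv2.imwrite('pics/s2.png',cv2.resize(im[150:320,300:540],None,fx=3.3,fy=3.3))
E
```

```text
time_s: 7.48
tool_pos: [0.5568, 0.0706, 0.1198]
tool_rot: [-90.0, 0.1, 1.6]
force: [0.6, -0.3, -0.6]
grip_width: 0.013
time_s: 8.35
tool_pos: [0.5603, 0.159, 0.1206]
tool_rot: [-90.0, -0.0, -0.9]
force: [0.8, -0.2, -0.2]
grip_width: 0.0131
```

View pics/w2.png

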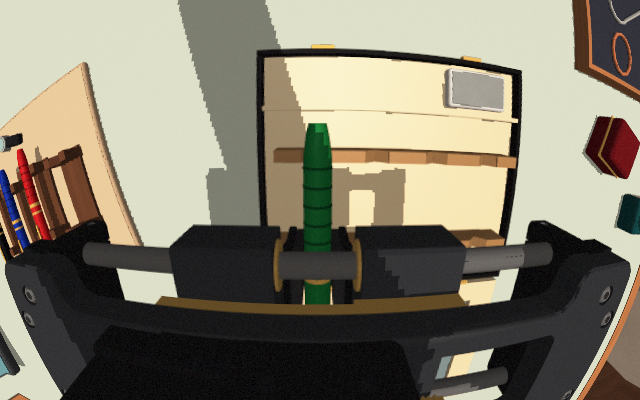

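View pics/s2.png

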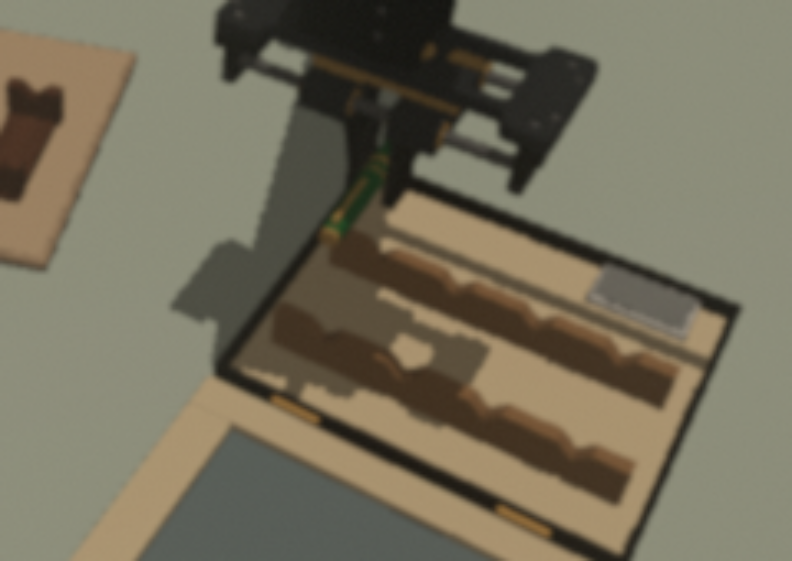

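The pen is held straight, along the case axis. Shifting y by -5 mm and lowering to just above the notches.

```bash
python3 -m pendant '[0,-0.12,-0.3,0,0,0,10, 0,0,-0.6,0,0,0,10, 0,0,-0.6,0,0,0,10, 0,0,-0.4,0,0,0,10, 0,0,-0.3,0,0,0,10, 0,0,0,0,0,0,10, 0,0,0,0,0,0,10]'
python3 - <<'E'
from h import *
c=env.read_camera('wrist');im=c['image'][:,:,::-1];cv2.imwrite('pics/w3.png',cv2.resize(im[80:280,230:480],None,fx=3,fy=3))
c=env.read_camera('scene');im=c['image'][:,:,::-1];cv2.imwrite('pics/s3.png',cv2.resize(im[190:310,370:530],None,fx=4.5,fy=4.5,interpolation=cv2.INTER_CUBIC))
E
```

```text
time_s: 9.32
tool_pos: [0.5608, 0.1555, 0.0333]
tool_rot: [-90.0, -0.1, -0.8]
force: [-0.2, -0.2, 0.8]
grip_width: 0.0132
```

View pics/w3.png

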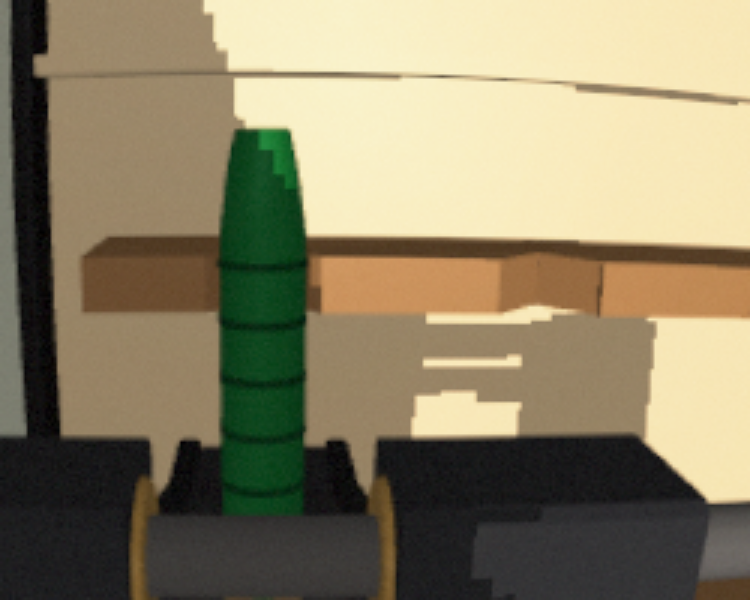

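View pics/s3.png

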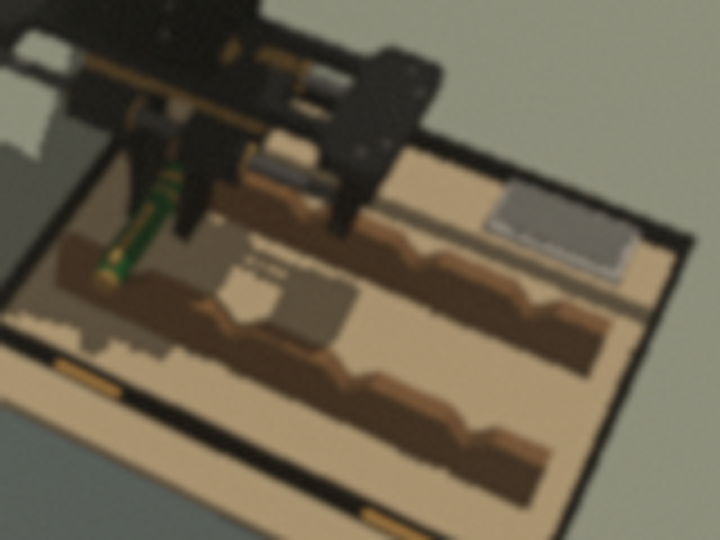

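The pen is over its notch, ~1 mm to the -y side: pen centre is col 262, notch centre ~268 in the wrist zoom. Correcting and lowering gently.

```bash
python3 -m pendant '[0,0.02,-0.15,0,0,0,10, 0,0,-0.12,0,0,0,10, 0,0,-0.06,0,0,0,10, 0,0,-0.04,0,0,0,10, 0,0,0,0,0,0,10]'; python3 -m pendant '[0,0,-0.02,0,0,0,10,0,0,-0.02,0,0,0,10,0,0,0,0,0,0,10]'
```

```text
time_s: 10.05
tool_pos: [0.5601, 0.156, 0.0177]
tool_rot: [-90.0, 0.0, -0.8]
force: [0.7, 1.2, -0.9]
grip_width: 0.0133
time_s: 10.42
tool_pos: [0.5605, 0.1557, 0.0169]
tool_rot: [-90.0, -0.0, -0.8]
force: [-2.0, -2.1, 4.8]
grip_width: 0.0132
```

Contact felt (4.8 N up at z 0.0169, the expected seat). Opening, then rising.

```bash
python3 -m pendant '[0,0,0,0,0,0,16, 0,0,0,0,0,0,20, 0,0,0,0,0,0,30, 0,0,0,0,0,0,30, 0,0,0.3,0,0,0,30, 0,0,0.7,0,0,0,32, 0,0,1,0,0,0,34,0,0,0.5,0,0,0,34,0,0,0,0,0,0,34]'
python3 - <<'E'
from h import *
c=env.read_camera('wrist');im=c['image'][:,:,::-1];cv2.imwrite('pics/w4.png',im)
c=env.read_camera('scene');im=c['image'][:,:,::-1];cv2.imwrite('pics/s4.png',cv2.resize(im[190:310,370:530],None,fx=4.5,fy=4.5,interpolation=cv2.INTER_CUBIC))
E
```

```text
time_s: 11.55
tool_pos: [0.5618, 0.1566, 0.1188]
tool_rot: [-89.9, -0.3, -0.8]
force: [0.6, 0.1, 0.1]
grip_width: 0.0342
```

View pics/s4.png

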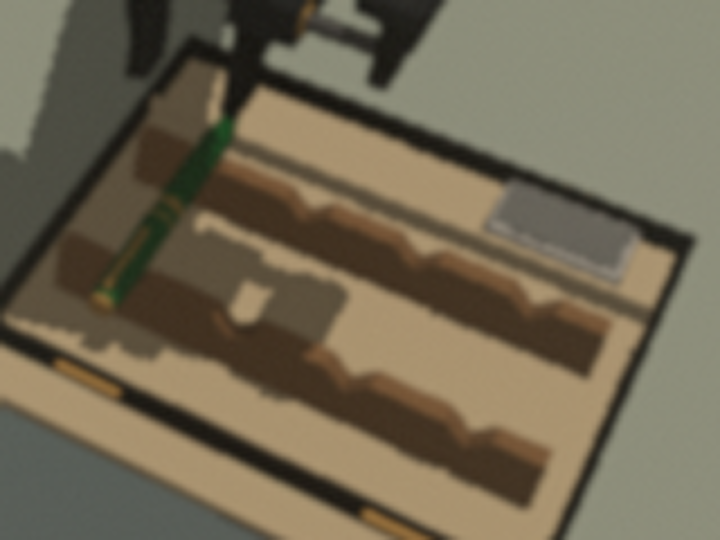

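View pics/w4.png

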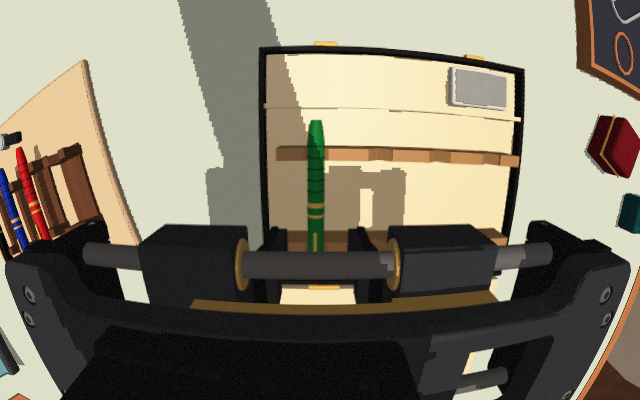

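Green lies seated in the right-end place. Next: red.

```bash
python3 -m pendant '[0,-0.8,0,0,0,0.16,34, 0,-0.9,0,0,0,0.16,34, 0,-0.9,0,0,0,0.16,34, 0,-0.9,0,0,0,0.16,34, -0.1,-0.9,0,0,0,0.16,34, 0,-0.9,0,0,0,0.16,34, 0,-0.9,0,0,0,0.16,34, 0,-0.9,0,0,0,0.16,34, 0,-0.7,0,0,0,0.16,34, 0,-0.3,0,0,0,0,34]'
python3 -m pendant '[0,0,-0.6,0,0,0,34, 0,0,-0.5,0,0,0,34, 0,0,0,0,0,0,34, 0,0,0,0,0,0,34]'
```

```text
time_s: 12.9
tool_pos: [0.5549, -0.1697, 0.1149]
tool_rot: [-90.0, 0.1, 13.5]
force: [0.5, 0.2, -0.3]
grip_width: 0.0338
time_s: 13.4
tool_pos: [0.5565, -0.1674, 0.0724]
tool_rot: [-90.0, -0.0, 13.7]
force: [0.5, -0.0, -0.5]
grip_width: 0.0341
```

```bash
python3 -m pendant '[0,-0.01,-0.5,0,0,0,34, 0,0,-0.5,0,0,0,34, 0,0,-0.2,0,0,0,34, 0,0,-0.08,0,0,0,34, 0,0,0,0,0,0,26, 0,0,0,0,0,0,20]'
python3 -m pendant '[0,0,0,0,0,0,10, 0,0,0,0,0,0,10, 0,0,0,0,0,0,10, 0,0,0,0,0,0,10, 0,0,0,0,0,0,10]' 20
```

```text
time_s: 14.15
tool_pos: [0.5567, -0.1685, 0.0216]
tool_rot: [-90.0, -0.1, 13.6]
force: [-0.7, -0.3, -1.1]
grip_width: 0.0236
time_s: 14.78
tool_pos: [0.5565, -0.1682, 0.0214]
tool_rot: [-90.0, -0.0, 13.6]
force: [-1.6, 0.2, 3.5]
grip_width: 0.0129
```

```bash
python3 -m pendant '[0,0,0.3,0,0,0,10, 0,0,0.6,0,0,0,10, 0,0,0.7,0,0,0,10, 0,0,0.7,0,0,0,10, 0,0.4,0.2,0,0,0,10, 0,0.8,0,0,0,-0.24,10, 0.04,0.9,0,0,0,-0.24,10, 0.04,0.9,0,0,0,-0.24,10, 0.04,0.9,0,0,0,-0.24,10, 0,0.9,0,0,0,-0.24,10]'
python3 -m pendant '[0,0.9,0,0,0,-0.24,10, 0,0.9,0,0,0,0,10, 0,0.9,0,0,0,0,10, 0,0.8,0,0,0,0,10, 0,0.6,0,0,0,0,10,0,0.3,0,0,0,0,10,0,0.1,0,0,0,0,10, 0,0,0,0,0,0,10, 0,0,0,0,0,0,10]'
```

```text
time_s: 16.02
tool_pos: [0.5599, 0.0263, 0.1201]
tool_rot: [-90.0, 0.1, 1.6]
force: [-0.2, 0.5, -0.8]
grip_width: 0.0134
time_s: 17.15
tool_pos: [0.5611, 0.2024, 0.121]
tool_rot: [-90.0, -0.0, -0.9]
force: [-0.0, 0.3, -0.7]
grip_width: 0.0133
```

```bash
python3 -m pendant '[0,0.12,-0.3,0,0,0.01,10, 0,0,-0.6,0,0,0,10, 0,0,-0.6,0,0,0,10, 0,0,-0.4,0,0,0,10, 0,0,-0.3,0,0,0,10, 0,0,0,0,0,0,10, 0,0,0,0,0,0,10]'
python3 - <<'E'
from h import *
c=env.read_camera('wrist');im=c['image'][:,:,::-1];cv2.imwrite('pics/w5.png',cv2.resize(im[80:280,190:440],None,fx=3,fy=3))
E
```

```text
time_s: 18.02
tool_pos: [0.5616, 0.2087, 0.0337]
tool_rot: [-90.0, -0.1, -0.7]
force: [-0.2, 0.5, 0.2]
grip_width: 0.0132
```

View pics/w5.png

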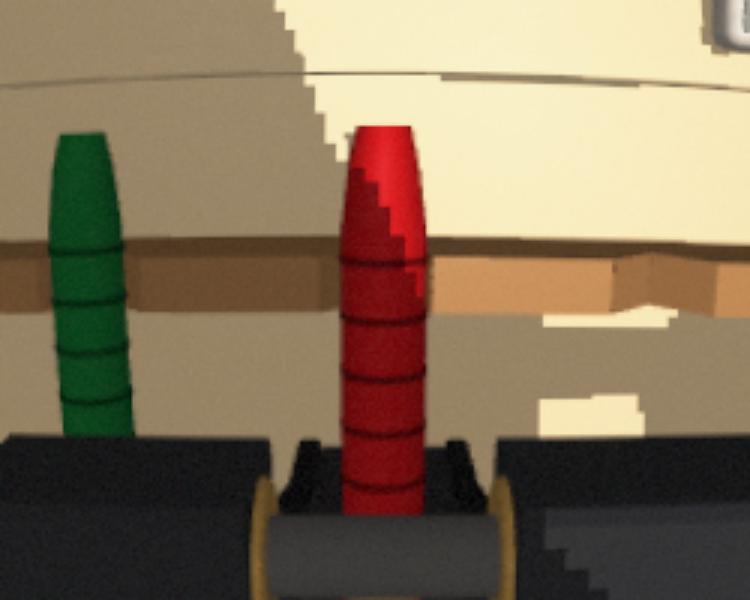

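Red is over its place, notch ~325-430 against pen centre 383. Shifting -0.8 mm and lowering.

```bash
python3 -m pendant '[0,-0.02,-0.15,0,0,0,10, 0,0,-0.12,0,0,0,10, 0,0,-0.06,0,0,0,10, 0,0,-0.04,0,0,0,10, 0,0,0,0,0,0,10]'; python3 -m pendant '[0,0,-0.02,0,0,0,10,0,0,-0.02,0,0,0,10,0,0,0,0,0,0,10]'
```

```text
time_s: 18.7
tool_pos: [0.5609, 0.2077, 0.0181]
tool_rot: [-90.0, 0.0, -0.7]
force: [-0.6, 0.3, -0.4]
grip_width: 0.0131
time_s: 19.08
tool_pos: [0.5612, 0.2075, 0.0174]
tool_rot: [-90.0, -0.0, -0.7]
force: [-2.0, -1.7, 5.3]
grip_width: 0.0131
```

```bash
python3 -m pendant '[0,0,0,0,0,0,16, 0,0,0,0,0,0,20, 0,0,0,0,0,0,30, 0,0,0,0,0,0,30, 0,0,0.3,0,0,0,30, 0,0,0.7,0,0,0,32, 0,0,1,0,0,0,34,0,0,0.5,0,0,0,34,0,0,0,0,0,0,34]'
python3 - <<'E'
from h import *
c=env.read_camera('wrist');im=c['image'][:,:,::-1];cv2.imwrite('pics/w6.png',im)
c=env.read_camera('scene');im=c['image'][:,:,::-1];cv2.imwrite('pics/s6.png',cv2.resize(im[190:310,370:530],None,fx=4.5,fy=4.5,interpolation=cv2.INTER_CUBIC))
E
```

```text
time_s: 20.2
tool_pos: [0.5625, 0.2083, 0.1193]
tool_rot: [-89.9, -0.3, -0.7]
force: [-0.2, -0.2, -0.3]
grip_width: 0.0338
```

View pics/s6.png

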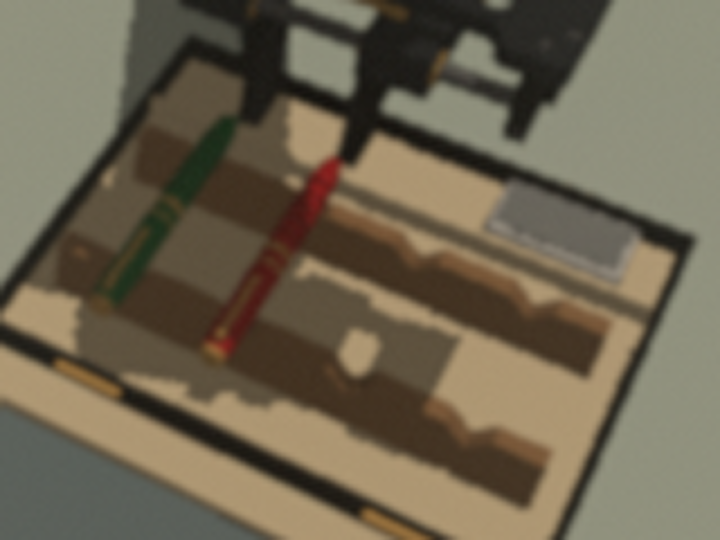

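View pics/w6.png

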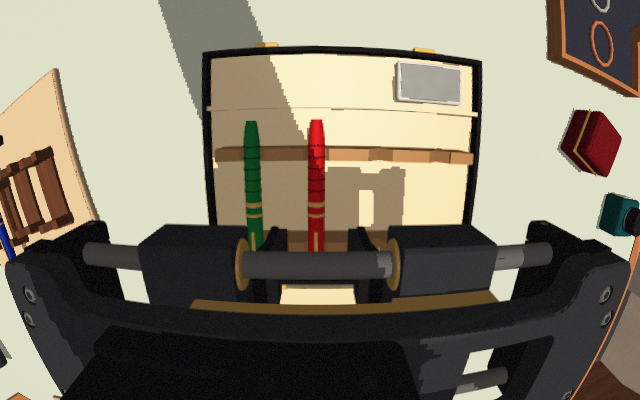

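Red is seated next to green. Next: blue.

```bash
python3 -m pendant '[0,-0.7,0,0,0,0.143,34, 0.05,-0.95,0,0,0,0.143,34, 0.05,-0.95,0,0,0,0.143,34, 0.05,-0.95,0,0,0,0.143,34, 0.05,-0.95,0,0,0,0.143,34, 0.05,-0.95,0,0,0,0.143,34, 0.05,-0.95,0,0,0,0.143,34, 0.05,-0.95,0,0,0,0.143,34, 0.05,-0.95,0,0,0,0.143,34, 0,-0.95,0,0,0,0.143,34]'
python3 -m pendant '[0,-0.95,0,0,0,0,34, 0,-0.5,0,0,0,0,34, 0,0,-0.6,0,0,0,34, 0,0,-0.5,0,0,0,34, 0,0,0,0,0,0,34, 0,0,0,0,0,0,34]'
```

```text
time_s: 21.55
tool_pos: [0.576, -0.1632, 0.1149]
tool_rot: [-89.9, 0.1, 13.7]
force: [0.7, 0.1, 0.5]
grip_width: 0.0342
time_s: 22.3
tool_pos: [0.5773, -0.2197, 0.0728]
tool_rot: [-90.0, -0.0, 13.7]
force: [0.1, -0.7, 0.0]
grip_width: 0.0341
```

```bash
python3 -m pendant '[0,0,-0.5,0,0,0,34, 0,0,-0.5,0,0,0,34, 0,0,-0.2,0,0,0,34, 0,0,-0.09,0,0,0,34, 0,0,0,0,0,0,26, 0,0,0,0,0,0,20]'
python3 -m pendant '[0,0,0,0,0,0,10, 0,0,0,0,0,0,10, 0,0,0,0,0,0,10, 0,0,0,0,0,0,10, 0,0,0,0,0,0,10]' 20
```

```text
time_s: 23.05
tool_pos: [0.5775, -0.2205, 0.0216]
tool_rot: [-90.0, -0.1, 13.6]
force: [-0.0, 0.4, 0.5]
grip_width: 0.024
time_s: 23.68
tool_pos: [0.5773, -0.2205, 0.0214]
tool_rot: [-90.0, -0.0, 13.6]
force: [0.3, -0.2, 3.1]
grip_width: 0.0129
```

```bash
python3 -m pendant '[0,0,0.3,0,0,0,10, 0,0,0.6,0,0,0,10, 0,0,0.7,0,0,0,10, 0,0,0.7,0,0,0,10, 0,0.4,0.2,0,0,0,10, -0.06,0.8,0,0,0,-0.24,10, -0.08,0.9,0,0,0,-0.24,10, -0.08,0.9,0,0,0,-0.24,10, -0.08,0.9,0,0,0,-0.24,10, -0.08,0.9,0,0,0,-0.24,10]'
python3 -m pendant '[0,0.9,0,0,0,-0.24,10, 0,0.9,0,0,0,0,10, 0,0.9,0,0,0,0,10, 0,0.9,0,0,0,0,10, 0,0.9,0,0,0,0,10, 0,0.9,0,0,0,0,10, 0,0.8,0,0,0,0,10,0,0.5,0,0,0,0,10,0,0.3,0,0,0,0,10,0,0.2,0,0,0,0,10]'
python3 -m pendant '[0,0,-0.3,0,0,0.01,10, 0,0,-0.6,0,0,0,10, 0,0,-0.6,0,0,0,10, 0,0,-0.3,0,0,0,10, 0,0,0,0,0,0,10, 0,0,0,0,0,0,10]'
```

```text
time_s: 24.92
tool_pos: [0.5605, -0.0255, 0.1201]
tool_rot: [-90.0, 0.1, 1.6]
force: [-0.0, -0.6, 0.5]
grip_width: 0.0133
time_s: 26.18
tool_pos: [0.5617, 0.2595, 0.1208]
tool_rot: [-90.0, 0.0, -0.8]
force: [0.1, -0.2, -0.8]
grip_width: 0.0134
time_s: 26.92
tool_pos: [0.5625, 0.2597, 0.0498]
tool_rot: [-90.0, -0.1, -0.7]
force: [-0.3, -0.6, -0.0]
grip_width: 0.0133
```

```bash
python3 -m pendant '[0,0,-0.3,0,0,-0.01,10, 0,0,-0.12,0,0,0,10, 0,0,0,0,0,0,10]'
python3 - <<'E'
from h import *
c=env.read_camera('wrist');im=c['image'][:,:,::-1];cv2.imwrite('pics/w7.png',cv2.resize(im[80:280,190:440],None,fx=3,fy=3))
E
```

```text
time_s: 27.3
tool_pos: [0.5613, 0.2595, 0.0315]
tool_rot: [-90.0, 0.1, -0.8]
force: [-0.5, -0.6, -0.3]
grip_width: 0.0131
```

View pics/w7.png

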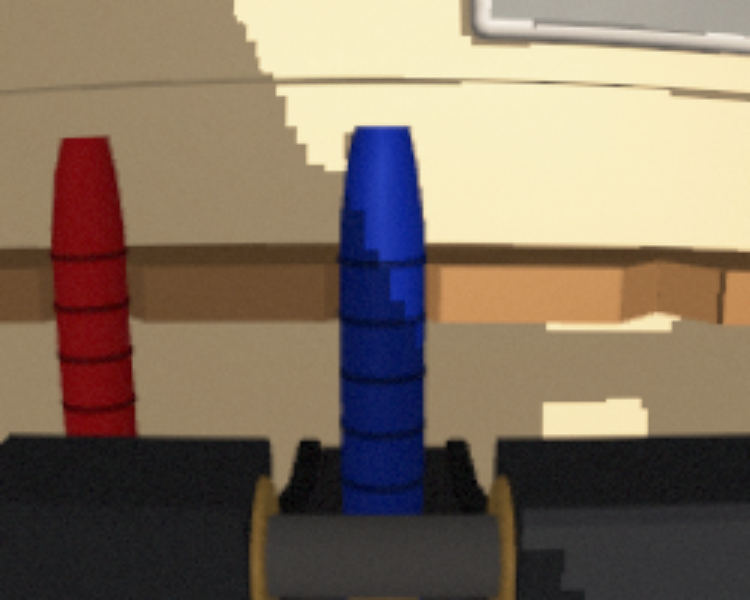

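Blue is over its notch (centre ~386, pen 382). Lowering.

```bash
python3 -m pendant '[0,0.01,-0.15,0,0,0,10, 0,0,-0.1,0,0,0,10, 0,0,-0.05,0,0,0,10, 0,0,-0.02,0,0,0,10, 0,0,0,0,0,0,10]'; python3 -m pendant '[0,0,-0.02,0,0,0,10,0,0,-0.02,0,0,0,10,0,0,0,0,0,0,10]'
```

```text
time_s: 27.98
tool_pos: [0.5618, 0.2601, 0.0194]
tool_rot: [-90.0, -0.0, -0.8]
force: [-0.1, -0.0, -0.6]
grip_width: 0.0131
time_s: 28.35
tool_pos: [0.562, 0.26, 0.0181]
tool_rot: [-90.0, -0.0, -0.8]
force: [-1.1, -0.9, 2.2]
grip_width: 0.0131
```

```bash
python3 -m pendant '[0,0,-0.02,0,0,0,10,0,0,0,0,0,0,10]'; python3 -m pendant '[0,0,0,0,0,0,16, 0,0,0,0,0,0,20, 0,0,0,0,0,0,30, 0,0,0,0,0,0,30, 0,0,0.3,0,0,0,30, 0,0,0.7,0,0,0,32, 0,0,1,0,0,0,34,0,0,0.5,0,0,0,34,0,0,0,0,0,0,34]'
python3 - <<'E'
from h import *
c=env.read_camera('scene');im=c['image'][:,:,::-1];cv2.imwrite('pics/s8.png',cv2.resize(im[190:310,370:530],None,fx=4.5,fy=4.5,interpolation=cv2.INTER_CUBIC))
E
```

```text
time_s: 28.6
tool_pos: [0.562, 0.2598, 0.0177]
tool_rot: [-90.0, -0.0, -0.8]
force: [-2.3, -2.0, 4.1]
grip_width: 0.0132
time_s: 29.72
tool_pos: [0.5629, 0.2607, 0.1189]
tool_rot: [-89.9, -0.2, -0.8]
force: [-0.2, 0.2, -0.6]
grip_width: 0.0338
```

View pics/s8.png

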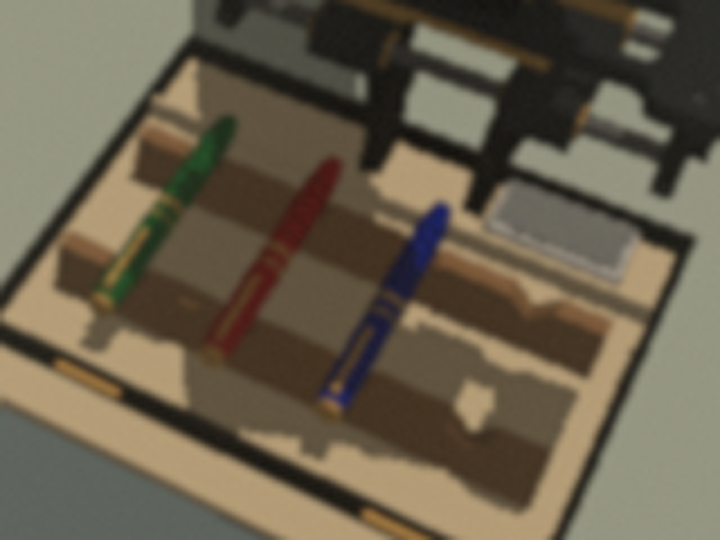

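Blue is seated. Next: black.

```bash
python3 -m pendant '[0,-0.7,0,0,0,0.144,34, 0.08,-0.95,0,0,0,0.144,34, 0.08,-0.95,0,0,0,0.144,34, 0.08,-0.95,0,0,0,0.144,34, 0.08,-0.95,0,0,0,0.144,34, 0.08,-0.95,0,0,0,0.144,34, 0.08,-0.95,0,0,0,0.144,34, 0.08,-0.95,0,0,0,0.144,34, 0.08,-0.95,0,0,0,0.144,34, 0.08,-0.95,0,0,0,0.144,34]'
python3 -m pendant '[0,-0.95,0,0,0,0,34, 0,-0.95,0,0,0,0,34,0,-0.95,0,0,0,0,34,0,-0.95,0,0,0,0,34,0,-0.48,0,0,0,0,34, 0,0,-0.6,0,0,0,34, 0,0,-0.5,0,0,0,34, 0,0,0,0,0,0,34, 0,0,0,0,0,0,34]'
```

```text
time_s: 31.02
tool_pos: [0.5892, -0.1108, 0.1148]
tool_rot: [-89.9, 0.2, 13.7]
force: [0.3, -0.3, -0.1]
grip_width: 0.0338
time_s: 32.15
tool_pos: [0.591, -0.2805, 0.0732]
tool_rot: [-90.0, -0.0, 13.7]
force: [0.6, 0.2, 0.3]
grip_width: 0.034
```

```bash
python3 -m pendant '[-0.06,0,-0.5,0,0,0,34, 0,0,-0.5,0,0,0,34, 0,0,-0.2,0,0,0,34, 0,0,-0.09,0,0,0,34, 0,0,0,0,0,0,26, 0,0,0,0,0,0,20]'
python3 -m pendant '[0,0,0,0,0,0,10, 0,0,0,0,0,0,10, 0,0,0,0,0,0,10, 0,0,0,0,0,0,10, 0,0,0,0,0,0,10]' 20
```

```text
time_s: 32.9
tool_pos: [0.5886, -0.2814, 0.022]
tool_rot: [-90.0, -0.1, 13.6]
force: [0.1, -0.2, -0.2]
grip_width: 0.024
time_s: 33.52
tool_pos: [0.5885, -0.2816, 0.0219]
tool_rot: [-90.1, -0.0, 13.6]
force: [0.9, -2.5, 2.9]
grip_width: 0.0134
```

```bash
python3 -m pendant '[0,0,0.3,0,0,0,10, 0,0,0.6,0,0,0,10, 0,0,0.7,0,0,0,10, 0,0,0.7,0,0,0,10, 0,0.4,0.2,0,0,0,10, -0.12,0.8,0,0,0,-0.24,10, -0.12,0.9,0,0,0,-0.24,10, -0.12,0.9,0,0,0,-0.24,10, -0.12,0.9,0,0,0,-0.24,10, -0.12,0.9,0,0,0,-0.24,10]'
python3 -m pendant '[-0.04,0.9,0,0,0,-0.24,10, 0,0.9,0,0,0,0,10, 0,0.9,0,0,0,0,10, 0,0.9,0,0,0,0,10, 0,0.9,0,0,0,0,10, 0,0.9,0,0,0,0,10, 0,0.9,0,0,0,0,10,0,0.9,0,0,0,0,10,0,0.9,0,0,0,0,10,0,0.8,0,0,0,0,10]'
python3 -m pendant '[0,0.6,0,0,0,0,10,0,0.3,0,0,0,0,10,0,0.23,-0.3,0,0,0,10, 0,0,-0.6,0,0,0,10, 0,0,-0.6,0,0,0,10, 0,0,-0.4,0,0,0,10, 0,0,0,0,0,0,10, 0,0,0,0,0,0,10]'
```

```text
time_s: 34.78
tool_pos: [0.5628, -0.0859, 0.1204]
tool_rot: [-89.9, 0.1, 1.6]
force: [0.8, -0.2, 0.4]
grip_width: 0.013
time_s: 36.02
tool_pos: [0.5603, 0.2696, 0.1203]
tool_rot: [-90.0, 0.1, -0.6]
force: [0.0, -0.9, -1.0]
grip_width: 0.0135
time_s: 37.02
tool_pos: [0.5633, 0.3121, 0.0461]
tool_rot: [-90.0, -0.1, -0.8]
force: [-0.5, 0.2, 0.3]
grip_width: 0.0134
```

```bash
python3 -m pendant '[0,0,-0.2,0,0,0,10, 0,0,-0.12,0,0,0,10, 0,0,0,0,0,0,10]'
python3 - <<'E'
from h import *
c=env.read_camera('wrist');im=c['image'][:,:,::-1];cv2.imwrite('pics/w9.png',cv2.resize(im[80:280,190:440],None,fx=3,fy=3))
E
```

```text
time_s: 37.4
tool_pos: [0.5621, 0.312, 0.0321]
tool_rot: [-90.0, 0.0, -0.8]
force: [0.2, -0.5, -0.8]
grip_width: 0.0129
```

View pics/w9.png

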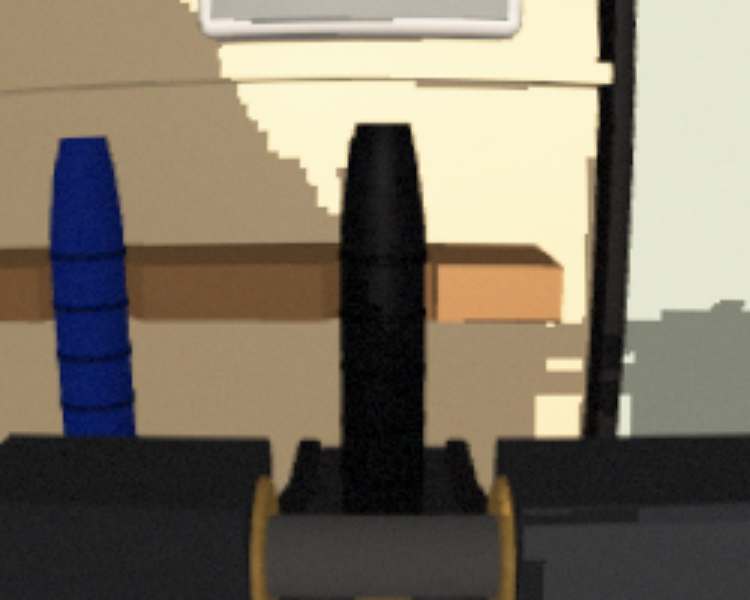

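Black is centred over the last notch (right edge 436, pen centre 383). Lowering.

```bash
python3 -m pendant '[0,0,-0.15,0,0,0,10, 0,0,-0.1,0,0,0,10, 0,0,-0.05,0,0,0,10, 0,0,-0.02,0,0,0,10, 0,0,0,0,0,0,10]'; python3 -m pendant '[0,0,-0.02,0,0,0,10,0,0,-0.02,0,0,0,10,0,0,0,0,0,0,10]'
```

```text
time_s: 38.08
tool_pos: [0.5626, 0.3121, 0.0198]
tool_rot: [-90.0, -0.0, -0.8]
force: [-0.3, -0.1, -0.7]
grip_width: 0.0131
time_s: 38.45
tool_pos: [0.5627, 0.312, 0.0185]
tool_rot: [-90.0, -0.0, -0.8]
force: [-1.4, -1.5, 1.7]
grip_width: 0.0129
```

```bash
python3 -m pendant '[0,0,-0.02,0,0,0,10,0,0,0,0,0,0,10]'; python3 -m pendant '[0,0,0,0,0,0,16, 0,0,0,0,0,0,20, 0,0,0,0,0,0,30, 0,0,0,0,0,0,30, 0,0,0.3,0,0,0,30, 0,0,0.7,0,0,0,32, 0,0,1,0,0,0,34,0,0,1,0,0,0,34,-0.2,-0.2,1,0,0,0,34,0,0,0,0,0,0,34]'
python3 -m pendant '[0.9,-0.9,0,0,0,0,34,0.9,-0.9,0,0,0,0,34,0.9,-0.2,0,0,0,0,34,0.6,0,0,0,0,0,34,0,0,0,0,0,0,34,0,0,0,0,0,0,34]'
python3 - <<'E'
from h import *
c=env.read_camera('wrist');im=c['image'][:,:,::-1];cv2.imwrite('pics/wA.png',im);np.save('wA.npy',c,allow_pickle=True)
c=env.read_camera('scene');im=c['image'][:,:,::-1];cv2.imwrite('pics/sA.png',cv2.resize(im[190:310,370:530],None,fx=4.5,fy=4.5,interpolation=cv2.INTER_CUBIC))
E
```

```text
time_s: 38.7
tool_pos: [0.5628, 0.3119, 0.0183]
tool_rot: [-90.0, -0.0, -0.8]
force: [-2.2, -2.0, 7.2]
grip_width: 0.0133
time_s: 39.95
tool_pos: [0.5568, 0.3046, 0.1828]
tool_rot: [-89.7, -0.4, -0.8]
force: [0.2, -0.2, -0.5]
grip_width: 0.0343
time_s: 40.7
tool_pos: [0.6856, 0.2245, 0.1768]
tool_rot: [-90.0, 0.1, -0.7]
force: [-0.6, 1.1, -0.3]
grip_width: 0.0339
```

View pics/sA.png

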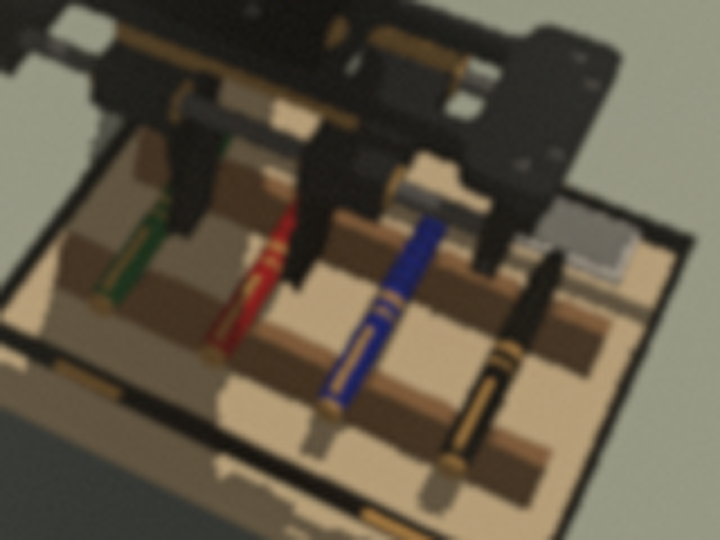

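View pics/wA.png

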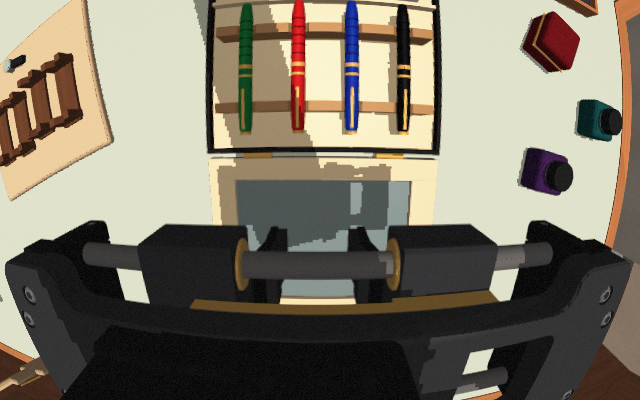

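All four pens lie in the case: green (246), red (298), blue (352), black (404), with cap ends at rows ~131-134. Checking the numbers.

```bash
python3 - <<'E'
from h import *
np.set_printoptions(precision=4,suppress=True)
c=np.load('wA.npy',allow_pickle=True).item()
C=np.array([.5396,.2340]);a=np.radians(-.8);R=np.array([[np.cos(a),-np.sin(a)],[np.sin(a),np.cos(a)]])
im=cv2.imread('pics/wA.png');cv2.imwrite('pics/wAz.png',cv2.resize(im[0:150,205:445],None,fx=3.3,fy=3.3,interpolation=cv2.INTER_CUBIC))
for n,t,b in[('green',(247,4),(246,131)),('red',(298,0),(299,134)),('blue',(351,2),(352,134)),('black',(403,6),(404,132))]:
    A=onz(c,*b,.0359,True);B=onz(c,*t,.0359,True)
    print(n,'case frame mm: cap',1e3*R.T@(A[:2]-C),'tail',1e3*R.T@(B[:2]-C),'mid',1e3*R.T@((A+B)[:2]/2-C),'len',np.linalg.norm(A-B))
E
```

```text
green case frame mm: cap [ 87.2529 -77.0443] tail [-44.464  -77.1935] mid [ 21.3944 -77.1189] len 0.131717008246468
red case frame mm: cap [ 91.2054 -24.6368] tail [-45.8104 -26.1039] mid [ 22.6975 -25.3704] len 0.1370236506878377
blue case frame mm: cap [90.9245 26.8324] tail [-44.2021  26.0416] mid [23.3612 26.437 ] len 0.13512890895302687
black case frame mm: cap [87.3942 79.1785] tail [-44.2766  78.9778] mid [21.5588 79.0782] len 0.13167101441420254
```

```bash
python3 -m pendant '[-0.3,-1,0.3,0,0,0,34,-0.3,-1,0.3,0,0,0,34,-0.3,-1,0.3,0,0,0,34,-0.3,-1,0.3,0,0,0,34,-0.3,-1,0,0,0,0,34,0,-1,0,0,0,0,34,0,-0.4,0,0,0,0,34,0,0,0,0,0,0,34]'
python3 - <<'E'
from h import *
np.set_printoptions(precision=4,suppress=True)
c=env.read_camera('top');im=c['image'][:,:,::-1];cv2.imwrite('pics/tB.png',cv2.resize(im[140:260,140:280],None,fx=4.5,fy=4.5,interpolation=cv2.INTER_CUBIC))
c=env.read_camera('scene');im=c['image'][:,:,::-1];cv2.imwrite('pics/sB.png',cv2.resize(im[190:310,370:530],None,fx=4.5,fy=4.5,interpolation=cv2.INTER_CUBIC))
E
```

```text
time_s: 41.8
tool_pos: [0.6264, -0.0321, 0.2256]
tool_rot: [-90.0, -0.0, -0.8]
force: [-0.1, 0.1, 0.3]
grip_width: 0.034
```

View pics/tB.png

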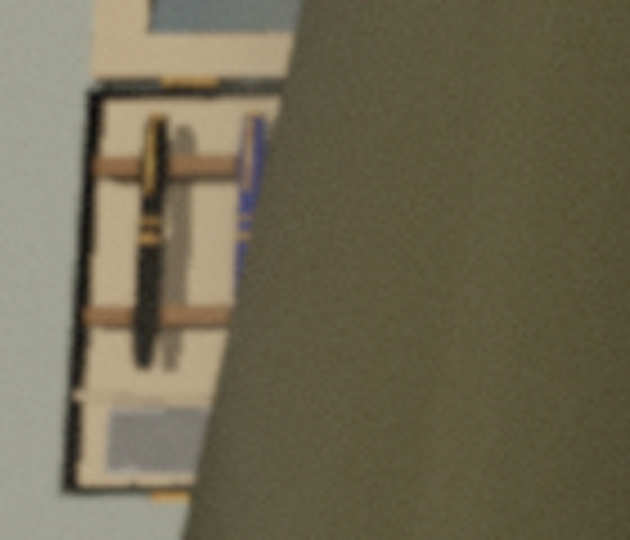

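View pics/sB.png

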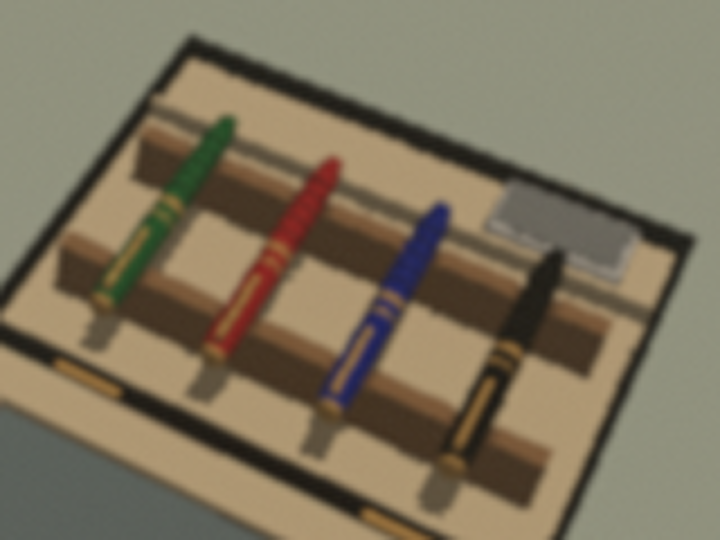

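The scene view shows all four pens level in both rails in the order green, red, blue, black, with the arm clear. Handing in.

```bash
python3 -c "
from cell import env
o=env.get_obs();print(o['time_s'],o['force']);env.sign_off()"
```

```text
41.9 [ 0.2062603  -0.34790401 -0.39709271]
the job is handed in; nothing more can be done
```

All four pens are in the case in reverse order, and I handed the job in at 41.9 s. Seen from the robot, left to right they now lie black, blue, red, green. From across the counter that reads green, red, blue, black.

- **Placing:** I lowered each pen until the wrist felt a light contact (about 4 to 7 N), opened the fingers, and lifted clear. The heights at contact matched the expected seated height.
- **Last checks:** The wrist view put all four pen middles at 21.4 to 23.4 mm along the case (22 mm wanted). Each pen was within about 1 mm of its notch line. For that check I set the case position about 1 mm further in y than my first estimate, to match the notches as the wrist camera saw them. The final scene view shows every pen level in both rails, with the arm clear and no force on it.
- **Limits of the checks:** The arm blocked the top camera's view of part of the case, so it could not confirm all four pens. In the final wrist view, green and black came out about 4 mm short of their 136 mm because I read their ends only roughly. No check failed or disagreed otherwise.

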